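# Change over the exposure drawer and set its pointer

### The job

Draw the exposure unit's drawer out, move the finished blue block from it into the green-lined card tray, and lay all the yellow-green coated cork blocks that are on the table flat in the drawer. Slide the drawer gently and fully shut, and only then turn the knob until the black pointer stands on the middle of the red mark (not the yellow one). Leave the brown bottle where it stands.

Things in the scene. Friction and masses are not known exactly. Their poses are not given: they have to be found in the camera images.
- unit: Exposure unit, a fixed grey metal box 265 (x) x 256 (y) x 105 mm high (underside of the roof at 93 mm), at the robot's left, its white drawer front roughly towards -y (the robot's right). Origin in the middle of its underside. Unit axes: x points into the unit (the drawer slides out along -x), y along the drawer's width, z up
- drawer_floor (a point): Middle of the drawer's inner floor, unit axes, 23 mm above the table. Inside 225 mm (x) by 210 mm (y): room for 2 x 2 blocks, long sides along x. Walls 6 mm thick, 27 mm high; white front panel 12 mm thick, 256 mm wide, its top 75 mm above the floor. Drawn out to its stop, the whole inside is clear of the roof; shut, the front is flush with the unit
- drawer_handle (a point): The middle of the drawer's steel bar handle: round bar 11 mm thick, 120 mm long along the unit's y, 73 mm above the table, its middle 35 mm in front of the white front panel (clear gap behind the bar 29 mm); can be pinched from above or pushed. The drawer slides with about 1.5 N of friction and light damping
- drawer (a joint): How far the drawer is out, m: 0 fully shut, 0.225 at the outer stop. It stays where it is left
- knob_grip (a point): Where to grip the black setting knob on the unit's roof: on its upright axis, 142 mm above the table. The grip is an upright bar 42 mm long, 14 mm thick, top 7 mm above this point, 23 mm of it below; this point's x axis lies along the bar. Friction torque about 0.03 N m; it stays where it is left
- knob (a joint): Angle of the knob, rad, 0 to 10 (stops at both ends), growing clockwise seen from above. Each radian moves the pointer 7 mm; clockwise moves it along the unit's -y (the -y axis of pointer_tip)
- pointer_tip (a point): Middle of the thin black pointer, a line 40 mm long and 1.6 mm wide with a small black tab at the end nearer the knob, that slides along the white scale on the unit's roof, under a flush cover: it cannot be pushed, only the knob drives it. Axes are the unit's; it travels along their y
- mark_red: Red mark on the white scale, a flat band 36 x 5 mm (x by y); its origin is its middle and its axes are the unit's. The pointer is set when it lies on the middle of this band, measured along y
- mark_yellow: Yellow mark on the same scale, same shape; for another process, of no use here. Which of the two sides red and yellow lie on varies
- block_done: Finished cork block, 60 (x) x 95 (y) x 38 mm (z), blue print with a pale leaf on its face, 90 g. Origin in the middle of its underside. At the start it lies in the drawer
- block_1: Coated cork block, 60 (x) x 95 (y) x 38 mm (z), yellow-green face with a dark leaf, coated on both faces so that either may be up, 90 g. Origin in the middle of its underside. Two to four such blocks lie on the table at the robot's right; absent ones are None
- block_2: Coated cork block, 60 (x) x 95 (y) x 38 mm (z), yellow-green face with a dark leaf, coated on both faces so that either may be up, 90 g. Origin in the middle of its underside. Two to four such blocks lie on the table at the robot's right; absent ones are None
- block_3: Coated cork block, 60 (x) x 95 (y) x 38 mm (z), yellow-green face with a dark leaf, coated on both faces so that either may be up, 90 g. Origin in the middle of its underside. Two to four such blocks lie on the table at the robot's right; absent ones are None
- block_4: Coated cork block, 60 (x) x 95 (y) x 38 mm (z), yellow-green face with a dark leaf, coated on both faces so that either may be up, 90 g. Origin in the middle of its underside. Two to four such blocks lie on the table at the robot's right; absent ones are None
- card_tray: White folded card tray lined with green, fixed, outside 94 (x) x 142 (y) mm, inside 84 x 134 mm, walls 16 mm high, its lined floor 5 mm above the table; origin in the middle of its underside. Takes one block lying flat with its long side along the tray's y
- bottle: Brown bottle with black cap, 54 mm across, 118 mm high, standing; not to be disturbed. Origin in the middle of its foot

How it is judged (in metres and radians):
On the way, in this order (a step that is already met when the one before it is completed fails the run):
1. the finished block lies in the card tray, every coated block lies flat in the drawer, and the drawer is fully shut (x of block_1 in the frame of drawer_floor between -0.1 and 0.1 m and y of block_1 in the frame of drawer_floor between -0.1 and 0.1 m and z of block_1 in the frame of drawer_floor between -0.01 and 0.045 m and (angle between block_1's own z axis and vertical below 0.15 rad or angle between block_1's own z axis and vertical above 2.99 rad) and x of block_2 in the frame of drawer_floor between -0.1 and 0.1 m and y of block_2 in the frame of drawer_floor between -0.1 and 0.1 m and z of block_2 in the frame of drawer_floor between -0.01 and 0.045 m and (angle between block_2's own z axis and vertical below 0.15 rad or angle between block_2's own z axis and vertical above 2.99 rad) and x of block_3 in the frame of drawer_floor between -0.1 and 0.1 m and y of block_3 in the frame of drawer_floor between -0.1 and 0.1 m and z of block_3 in the frame of drawer_floor between -0.01 and 0.045 m and (angle between block_3's own z axis and vertical below 0.15 rad or angle between block_3's own z axis and vertical above 2.99 rad) and x of block_4 in the frame of drawer_floor between -0.1 and 0.1 m and y of block_4 in the frame of drawer_floor between -0.1 and 0.1 m and z of block_4 in the frame of drawer_floor between -0.01 and 0.045 m and (angle between block_4's own z axis and vertical below 0.15 rad or angle between block_4's own z axis and vertical above 2.99 rad) and x of block_done in the frame of card_tray between -0.03 and 0.03 m and y of block_done in the frame of card_tray between -0.04 and 0.04 m and z of block_done in the frame of card_tray between -0.01 and 0.046 m and (angle between block_done's own z axis and vertical below 0.15 rad or angle between block_done's own z axis and vertical above 2.99 rad) and value of joint drawer below 0.006 m), for 0.2 s.
2. the pointer stands on the red mark (y of pointer_tip in the frame of mark_red between -0.0025 and 0.0025 m and value of joint drawer below 0.006 m), for 0.2 s.
At the end, for the whole second after the job is handed in: Every coated block lies flat (within 0.15 rad, either face up) inside the drawer, the finished block lies flat in the card tray, the drawer is shut to within 6 mm, the pointer's line is within 2.5 mm of the middle of the red mark (so on the band), and the blocks are at rest (all of step 2 and x of block_1 in the frame of drawer_floor between -0.1 and 0.1 m and y of block_1 in the frame of drawer_floor between -0.1 and 0.1 m and z of block_1 in the frame of drawer_floor between -0.01 and 0.045 m and (angle between block_1's own z axis and vertical below 0.15 rad or angle between block_1's own z axis and vertical above 2.99 rad) and x of block_2 in the frame of drawer_floor between -0.1 and 0.1 m and y of block_2 in the frame of drawer_floor between -0.1 and 0.1 m and z of block_2 in the frame of drawer_floor between -0.01 and 0.045 m and (angle between block_2's own z axis and vertical below 0.15 rad or angle between block_2's own z axis and vertical above 2.99 rad) and x of block_3 in the frame of drawer_floor between -0.1 and 0.1 m and y of block_3 in the frame of drawer_floor between -0.1 and 0.1 m and z of block_3 in the frame of drawer_floor between -0.01 and 0.045 m and (angle between block_3's own z axis and vertical below 0.15 rad or angle between block_3's own z axis and vertical above 2.99 rad) and x of block_4 in the frame of drawer_floor between -0.1 and 0.1 m and y of block_4 in the frame of drawer_floor between -0.1 and 0.1 m and z of block_4 in the frame of drawer_floor between -0.01 and 0.045 m and (angle between block_4's own z axis and vertical below 0.15 rad or angle between block_4's own z axis and vertical above 2.99 rad) and x of block_done in the frame of card_tray between -0.03 and 0.03 m and y of block_done in the frame of card_tray between -0.04 and 0.04 m and z of block_done in the frame of card_tray between -0.01 and 0.046 m and (angle between block_done's own z axis and vertical below 0.15 rad or angle between block_done's own z axis and vertical above 2.99 rad) and linear speed of each of block_1, block_2, block_3, block_4, block_done below 0.02 m/s); the robot touches nothing.
It fails at once if the bottle is shifted more than 40 mm (distance of bottle from where it was at the start of the episode above 0.04 m).
It fails at once if the drawer is slammed shut (faster than 0.5 m/s) (velocity of joint drawer below -0.5 m/s).
Of block_1, block_2, block_3, block_4 only 2 to 4 are there at a start; the rules pass over those that are not, and their reading is None.
At some moment in a run one of block_1, block_2, block_3, block_4 may be knocked a few centimetres aside while the robot is not near it.
Once in a run the grip may slacken for a moment while it holds something.
It also fails if it takes over 210 s, if anything falls off the work surface, if the arm or the gripper's body presses on something with over 40 N, if the wrist force passes 120 N, or if a joint passes its speed limit or range.

### The arm

A 6-joint arm with a two-finger parallel gripper is mounted at the origin on a cart in front of the work surface, level with it; the furniture and walls round the work are solid. World frame = base frame: x ahead of the robot, y to its left, z up, the work surface at z = 0. Lengths are in m, angles in degrees, forces in N, time in s.
With the tool pointing down it reaches from about 0.325 to 0.85 m from the base axis. Payload 15.5 kg.
Tool frame: the origin (TCP) lies at the very end of the fingers, on their centre line; the grasp point (between the pads) lies arm.grip_depth behind it (arm.grip_depth is the distance from the TCP to the grasp point, in m); z points along the fingers, y is the line along which they close (so a half turn about z gives the same grasp; the last joint's range is limited). The gripper opens to 91 mm and grips with 3 to 60 N. Pads are 32 mm wide; open, the fingers measure 118 mm over their backs; the gripper's body (76 mm by 178 mm) begins 60 mm behind the grasp point.
Start: joints at [-76.175, 28.281, 77.091, -0, 74.628, -5.472], TCP at [0.207, -0.59, 0.214] pointing down, gripper open.
Joint ranges: [-166.48, 166.48], [-47.26, 123.95], [12.59, 153.08], [-70.14, 250.14], [6.76, 159.57], [-176.63, 176.63]. Speed limits (degrees/s): [108.29, 108.29, 147.25, 172.46, 172.46, 172.46].

### API

Orientations are given as a 3x3 rotation matrix whose columns are the frame's x, y, z axes.
In Python, from rig import arm gives the robot as it stands. Calls block until the motion is done:
- arm.move_to(position, orientation): joint-space move of the TCP to a pose.
- arm.move_l(position, orientation=None, feed=0.15): straight line of the TCP; orientation=None keeps the orientation; feed is the mean speed in m/s.
- arm.move_joints(angles): joint-space move.
- arm.grip(opening): finger opening in m; the grip force is fixed at half the most; returns when the fingers have stopped.
- arm.sleep(seconds).
- arm.solve_ik(position, orientation): joint angles nearest the present ones, or None.
- arm.snapshot(name): name is "scene" or "top" or "wrist"; returns the picture (400x640x3 uint8, red, green, blue); there is no depth.
- arm.get_calibration(name): a dict with "intrinsics" (3x3 intrinsics, pixels), "cam_to_world" (4x4, takes a point from camera to world coordinates). Camera axes: x right, y down, z forward; pixel columns grow to the right and rows downward; lengths in m; the calibration is good to about 2 mm. A picture is of the moment at which its call begins: read the wrist's pose just before it. get_calibration takes no time and is no camera call; for the wrist camera it gives the pose at the moment of the call.
A pose or a line that the arm cannot do raises arm.Unreachable and nothing moves.
- arm.sign_off(): hands the job in; it is judged then, once.
Readings, each from a call of its own:
- arm.current_t(): time.
- arm.current_joint_positions(): joint angles.
- arm.current_dq(): joint speeds.
- arm.current_tau(): joint torques, N m.
- arm.current_ee_pos(): TCP position.
- arm.current_tool_rot(): TCP orientation.
- arm.current_force(): force on the tool from outside, world axes, zero at the start.
- arm.current_torque(): the same for the moment, N m.
- arm.current_width(): finger opening in m.
- arm.current_grasp_force(): force on a finger pad.
Only numpy, scipy, OpenCV 4.12 (cv2) and the standard library are available. Lean on these libraries where they do the work, as an engineer would, in place of code of your own. Each camera call takes 0.05 s, during which the arm holds its last target. There are 200 camera calls.

## Working session

There is one attempt and no reset: what is moved stays moved. The work goes in short steps, each a Python script; the robot and the scene stay as the last script left them, time stands still between calls to the robot, and variables do not carry over. Pictures are saved under pics/ and viewed, at most 14 in all, crops included, and the job is handed in when it is done.

```bash
ls; mkdir -p pics
python3 - <<'E'
from rig import arm
import cv2,numpy as np
np.set_printoptions(precision=4,suppress=True)
for n in ("scene","top"):
    c=arm.get_calibration(n);print(n,c["intrinsics"],c["cam_to_world"])
    cv2.imwrite(f"pics/{n}0.png",arm.snapshot(n)[:,:,::-1])
print(arm.get_calibration("wrist"),arm.grip_depth,arm.current_t(),arm.current_tool_rot())
E
```

```text
pics
scene [[374.7007   0.     321.3459]
 [  0.     374.7007 200.1113]
 [  0.       0.       1.    ]] [[-0.8927 -0.3212  0.3161  0.1907]
 [-0.4505  0.6555 -0.6062  0.7967]
 [-0.0125 -0.6835 -0.7298  1.038 ]
 [ 0.      0.      0.      1.    ]]
top [[483.7561   0.     324.5649]
 [  0.     483.7561 201.5676]
 [  0.       0.       1.    ]] [[-0.019  -0.994   0.1074  0.4214]
 [-0.9995  0.0216  0.0227 -0.0001]
 [-0.0249 -0.1069 -0.994   1.6735]
 [ 0.      0.      0.      1.    ]]
{'intrinsics': array([[344.143 ,   0.    , 322.4061],
       [  0.    , 344.143 , 206.3487],
       [  0.    ,   0.    ,   1.    ]]), 'cam_to_world': array([[ 0.3302, -0.9043, -0.2706,  0.2836],
       [-0.9439, -0.3167, -0.0933, -0.5638],
       [-0.0013,  0.2862, -0.9582,  0.3842],
       [ 0.    ,  0.    ,  0.    ,  1.    ]])} 0.0188 0.1 [[ 0.9438  0.3304 -0.0002]
 [ 0.3304 -0.9438  0.001 ]
 [ 0.0001 -0.001  -1.    ]]
```

View pics/top0.png

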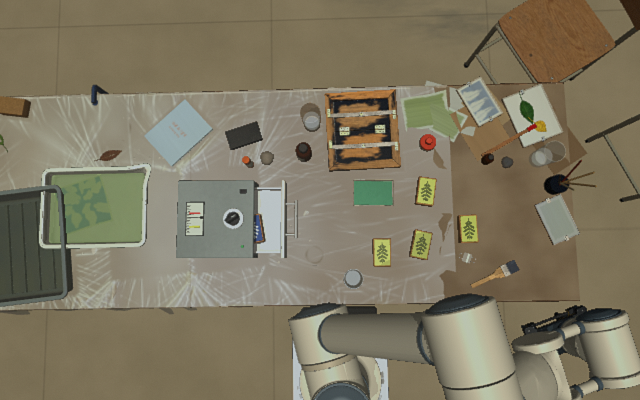

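View pics/scene0.png

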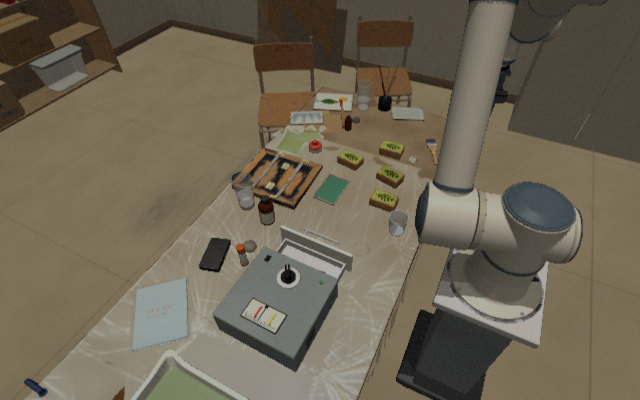

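```bash
cat > h.py <<'E'
from rig import arm
import cv2,numpy as np
np.set_printoptions(precision=4,suppress=True)
def shot(n):
    c=arm.get_calibration(n); return arm.snapshot(n),c
def ray(c,uv,z):
    uv=np.atleast_2d(np.asarray(uv,float)); d=np.c_[uv,np.ones(len(uv))]@np.linalg.inv(c["intrinsics"]).T
    T=c["cam_to_world"]; d=d@T[:3,:3].T; o=T[:3,3]
    return o+d*((z-o[2])/d[:,2])[:,None]
def proj(c,p):
    T=c["cam_to_world"]; q=(np.atleast_2d(p)-T[:3,3])@T[:3,:3]; q=q@c["intrinsics"].T; return q[:,:2]/q[:,2:]
def mask(im,lo,hi):
    return cv2.inRange(cv2.cvtColor(im,cv2.COLOR_RGB2HSV),np.array(lo),np.array(hi))
def blobs(m,amin):
    return [c for c in cv2.findContours(m,cv2.RETR_EXTERNAL,cv2.CHAIN_APPROX_NONE)[0] if cv2.contourArea(c)>amin]
def rect(c,cnt,z):
    """min-area rectangle in world at height z: centre, angle(deg) of long side, (long,short)"""
    w=ray(c,cnt.reshape(-1,2),z)[:,:2]
    (x,y),(a,b),t=cv2.minAreaRect((w*1000).astype(np.float32))
    if a<b: a,b,t=b,a,t+90
    return np.array([x,y])/1000,(t+90)%180-90,(a,b)
def R(t):
    """tool down, fingers close along world direction t (deg)"""
    t=np.radians(t); y=np.array([np.cos(t),np.sin(t),0]); z=np.array([0,0,-1.]); return np.c_[np.cross(y,z),y,z]
def coated(im,c,z=0.038,amin=150):
    m=cv2.morphologyEx(mask(im,(22,90,110),(42,255,255)),cv2.MORPH_CLOSE,np.ones((7,7)))
    return [rect(c,k,z) for k in blobs(m,amin)]
E
python3 - <<'E'
from h import *
im,c=shot("top")
for r in coated(im,c): print("block",r)
m=cv2.morphologyEx(mask(im,(60,80,60),(90,255,255)),cv2.MORPH_CLOSE,np.ones((3,3)))
for k in blobs(m,300): print("green",rect(c,k,0.005),cv2.boundingRect(k))
hs=cv2.cvtColor(im,cv2.COLOR_RGB2HSV)
for u,v in [(426,180),(421,231),(373,193),(190,250),(260,232),(304,152),(270,190),(291,218)]: print(u,v,im[v,u],hs[v,u])
cr=im[170:270,165:315]; cv2.imwrite("pics/unit0.png",cv2.resize(cr,None,fx=5,fy=5,interpolation=cv2.INTER_CUBIC)[:,:,::-1])
E
```

```text
block (array([ 0.4239, -0.1518]), -1.131317138671875, (86.7614974975586, 53.60712432861328))
block (array([ 0.4474, -0.2836]), -13.646636962890625, (87.39203643798828, 52.89055633544922))
block (array([ 0.4975, -0.4447]), 1.5763287544250488, (87.32141876220703, 53.36184310913086))
block (array([ 0.628 , -0.3074]), -9.067283630371094, (86.9288558959961, 52.9091682434082))
block (array([ 0.9068, -0.3166]), -80.74116611480713, (136.93167114257812, 94.53162384033203))
green (array([ 0.6297, -0.129 ]), 88.69644927978516, (128.55337524414062, 80.46798706054688)) (354, 181, 38, 24)
426 180 [183 192  96] [ 33 128 192]
421 231 [159 131  70] [ 21 143 159]
373 193 [ 79 132  97] [ 70 102 132]
190 250 [117 124 115] [ 53  19 124]
260 232 [ 63  83 132] [111 133 132]
304 152 [34 32 29] [18 38 34]
270 190 [128 127 121] [ 26  14 128]
291 218 [156 153 145] [ 22  18 156]
```

View pics/unit0.png

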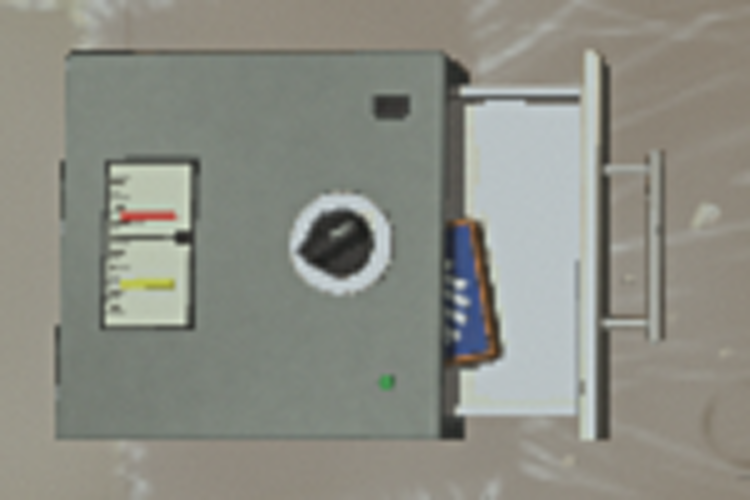

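The top view shows the unit at left (roof corners about (178,180) to (254,258)). The drawer is part out, with its handle bar at u≈296, v 200–238, and the blue block sits skewed in it at (260,228). Red is above the pointer and yellow below. There are four coated blocks at right and the green tray at (373,193).

Run:
```python
from h import *
im,c=shot("top")
f=lambda x,y:(165+(x+.5)/5-.5,170+(y+.5)/5-.5)
roof=ray(c,[f(68,52),f(445,52),f(440,438),f(57,438)],.105); print("roof",roof)
print("sides",[np.linalg.norm(roof[i]-roof[(i+1)%4]) for i in range(4)])
ctr=roof.mean(0); ax=(roof[0]+roof[3]-roof[1]-roof[2]); print("unit centre",ctr,"x-axis deg",np.degrees(np.arctan2(ax[1],ax[0])))
h=ray(c,[f(655,150),f(655,340)],.073); print("handle",h,h.mean(0),np.linalg.norm(h[0]-h[1]))
print("panel top",ray(c,[f(592,52),f(592,438)],.098))
print("knob",ray(c,[f(340,243)],.149)); print("pointer/red/yellow",ray(c,[f(150,237),f(148,216),f(147,284)],.105))
# bottle guess
print("bottle cap",ray(c,[(303,151)],.118))
for t in (0,180,-90,90):
    print(t,arm.solve_ik(h.mean(0)+[0,0,.1],R(t)))
```

```text
roof [[0.673  0.5178 0.105 ]
 [0.6673 0.2678 0.105 ]
 [0.415  0.2719 0.105 ]
 [0.4197 0.5215 0.105 ]]
sides [np.float64(0.2500379930318661), np.float64(0.2523232966621977), np.float64(0.24970240491483675), np.float64(0.2533211031480119)]
unit centre [0.5437 0.3948 0.105 ] x-axis deg 88.8075529708064
handle [[0.603  0.1329 0.073 ]
 [0.4766 0.1345 0.073 ]] [0.5398 0.1337 0.073 ] 0.12645231760089684
panel top [[0.6661 0.1716 0.098 ]
 [0.4131 0.1741 0.098 ]]
knob [[0.5393 0.3276 0.149 ]]
pointer/red/yellow [[0.5493 0.462  0.105 ]
 [0.5631 0.4635 0.105 ]
 [0.5185 0.4637 0.105 ]]
bottle cap [[0.7575 0.1029 0.118 ]]
0 [ 7.7582 25.3263 89.8792 -0.     64.7945  7.7582]
180 [   7.7582   25.3263   89.8792   -0.       64.7945 -172.2418]
-90 [ 7.7582 25.3263 89.8792 -0.     64.7945 97.7582]
90 [  7.7582  25.3263  89.8792  -0.      64.7945 -82.2418]
```

Run:
```python
from h import *
r=R(89); u=np.array([np.cos(np.radians(89)),np.sin(np.radians(89)),0])
h=np.array([.5398,.1337,0])
arm.move_to(h+[0,0,.20],r); 
im,c=shot("wrist"); cv2.imwrite("pics/w1.png",im[:,:,::-1])
arm.grip(.030)
arm.move_l(h+[0,0,.12],feed=.2); arm.move_l(h+[0,0,.056],feed=.08); print("F",arm.current_force())
arm.grip(0.0); print("w",arm.current_width(),arm.current_grasp_force(),arm.current_t())
p=arm.current_ee_pos()
for d in [.06,.11]+list(np.arange(.114,.15,.003)):
    arm.move_l(p-u*d,feed=.06); F=arm.current_force(); print(round(d,3),F@u,arm.current_ee_pos(),arm.current_width())
    if abs(F@u)>12: break
arm.grip(.030); print(arm.current_force(),arm.current_t())
arm.move_l(arm.current_ee_pos()+[0,0,.12],feed=.2)
arm.move_to([.5,-.25,.30],R(89))
im,c=shot("top"); cv2.imwrite("pics/top1.png",cv2.resize(im[120:290,160:420],None,fx=3,fy=3,interpolation=cv2.INTER_CUBIC)[:,:,::-1])
print(arm.current_t())
```

```text
F [0.5155 0.9871 0.7637]
w 0.010293251912512267 30.00075727701187 6.025
0.06 -0.6936268048631026 [0.539  0.0739 0.0563] 0.010329886819107644
0.11 -1.4237453840683205 [0.5382 0.0238 0.0563] 0.010048417996831956
0.114 -2.000433212022184 [0.5381 0.0197 0.0563] 0.010335841351032566
0.117 -1.658669639297534 [0.5381 0.0166 0.0563] 0.010550999960572053
0.12 -1.1697183961505144 [0.538  0.0136 0.0563] 0.010529106002786677
0.123 -1.9587570248556163 [0.5379 0.0105 0.0563] 0.010092377602815242
0.126 -1.7956905529150682 [0.5379 0.0076 0.0563] 0.010299171790235748
0.129 -2.0936385090571923 [0.5378 0.0046 0.0563] 0.010406478139694158
0.132 -1.9833707229751958 [0.5378 0.0017 0.0563] 0.010223912416681243
0.135 8.457259972501456 [ 0.5377 -0.0004  0.0563] 0.010193880447690212
0.138 40.144187425591014 [ 0.5376 -0.0006  0.0562] 0.010240773549881727
[-0.5396 -0.1523 -0.4585] 10.9167
12.7917
```

View pics/top1.png

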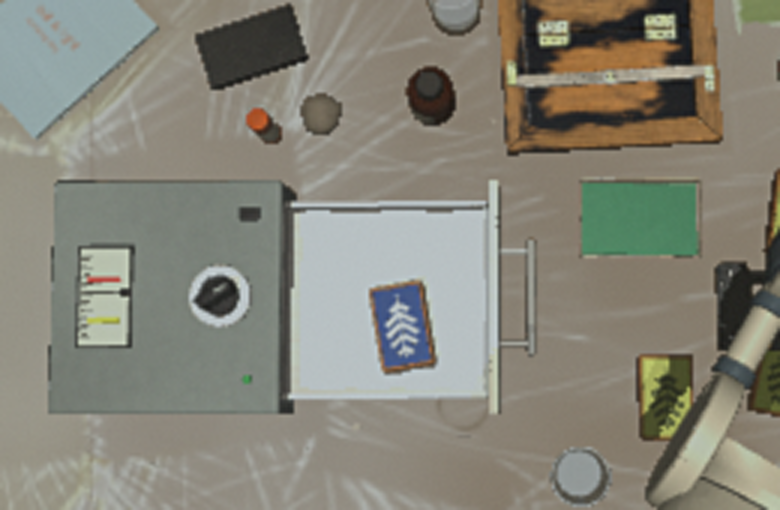

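```bash
cat >> h.py <<'E'
def rot(p,t):
    """of the two equivalent grasps take the one with the last joint nearer mid range"""
    q=[(abs(j[5]),k) for k in (t,t+180) if (j:=arm.solve_ik(p,R(k))) is not None]
    return R(min(q)[1])
def carry(src,t1,z1,dst,t2,z2,zs=.20,rel=.076,drop=.0):
    """grasp at src (closing along t1, TCP height z1), set down at dst (t2, z2). True if held to the end"""
    s=lambda z:np.array([src[0],src[1],z]); d=lambda z:np.array([dst[0],dst[1],z])
    arm.grip(.091); arm.move_to(s(zs),rot(s(zs),t1)); arm.move_l(s(z1+.05),feed=.25); arm.move_l(s(z1),feed=.1)
    arm.grip(.03); w=arm.current_width(); arm.move_l(s(zs),feed=.2)
    if arm.current_width()<.05: print("missed",w); return False
    arm.move_to(d(zs),rot(d(zs),t2)); w2=arm.current_width()
    if w2<.05: print("lost on the way",w2); return False
    arm.move_l(d(z2+.04),feed=.2); arm.move_l(d(z2),feed=.06); f=arm.current_force()
    w3=arm.current_width(); arm.grip(rel); arm.move_l(d(zs),feed=.2)
    print("w",w,w2,w3,"F",f,"t",arm.current_t()); return w3>.05
E
python3 - <<'E'
from h import *
im,c=shot("top")
m=cv2.morphologyEx(mask(im,(100,90,50),(125,255,255)),cv2.MORPH_CLOSE,np.ones((7,7)))
bs=[rect(c,k,.061) for k in blobs(m,150)]; bs=[b for b in bs if abs(b[0][0]-.54)<.1 and .04<b[0][1]<.27]; print(bs)
(p,t,_),=bs
print(carry(p,t+90,.040,[.6297,-.129],-1.3,.0235,rel=.08))
arm.move_to([.5,.15,.35],rot([.5,.15,.35],0))
im,c=shot("top"); print(coated(im,c)); cv2.imwrite("pics/top2.png",cv2.resize(im[120:290,240:500],None,fx=3,fy=3,interpolation=cv2.INTER_CUBIC)[:,:,::-1])
E
```

```text
[(array([0.5087, 0.1426]), 8.871451377868652, (83.473388671875, 49.40664291381836))]
w 0.0597793556491049 0.05980401868979471 0.06004023812135217 F [-0.0517 -0.3546  0.1281] t 22.5583
True
[(array([ 0.424 , -0.1506]), -1.7133026123046875, (87.2091064453125, 50.30702590942383)), (array([ 0.4475, -0.2833]), -13.459579467773438, (87.51554107666016, 53.45947265625)), (array([ 0.4975, -0.4446]), 1.5763287544250488, (87.32141876220703, 53.09364318847656)), (array([ 0.6283, -0.3076]), -9.473014831542969, (86.30062103271484, 53.02851104736328)), (array([ 0.9077, -0.3167]), -81.77575874328613, (134.7249755859375, 95.24285888671875))]
```

View pics/top2.png

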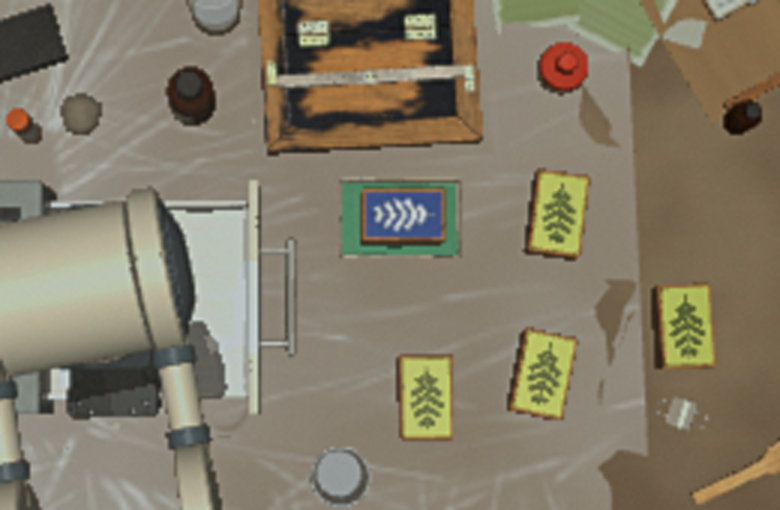

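Blue block lies flat in the tray (crop (403,213)) and all four coated blocks are clear. Now I'll load the drawer, re-detecting before each pick.

```bash
cat > load.py <<'E'
from h import *
import sys
D=np.array([.5404,.159]); ux=np.array([.0175,.9998]); uy=np.array([-.9998,.0175])
slots=[D+a*.052*ux+b*.048*uy for a,b in ((1,-1),(1,1),(-1,-1),(-1,1))]
for s in slots[int(sys.argv[1]):]:
    im,c=shot("top")
    bs=[b for b in coated(im,c) if b[0][1]<-.05 and b[0][0]<.78 and abs(b[2][0]-87)<8 and abs(b[2][1]-53)<8]
    print(len(bs),"left on the table")
    if not bs: break
    p,t,_=max(bs,key=lambda b:b[0][1])
    print("pick",p,t)
    if not carry(p,t+90,.010,s,-1,.0355): break
E
python3 load.py 0
python3 - <<'E'
from h import *
arm.move_to([.45,-.30,.30],R(89)); im,c=shot("top"); print(arm.current_t(),coated(im,c,.061))
cv2.imwrite("pics/top3.png",cv2.resize(im[120:290,160:420],None,fx=3,fy=3,interpolation=cv2.INTER_CUBIC)[:,:,::-1])
E
```

```text
4 left on the table
pick [ 0.424  -0.1506] -1.7133026123046875
w 0.05965780937172171 0.060033331434286685 0.05978208511431538 F [ 0.2683  0.0137 -0.8074] t 33.175
3 left on the table
pick [ 0.4475 -0.2829] -13.64434814453125
w 0.05987879632759643 0.059841439167656836 0.05989240189297063 F [-0.3514 -0.0978 -0.5818] t 43.3917
2 left on the table
pick [ 0.6283 -0.3076] -9.473014831542969
w 0.059708730115792856 0.05983637544542623 0.05974063186070877 F [ 0.2289 -0.0318 -1.6871] t 53.4167
1 left on the table
pick [ 0.4974 -0.4446] 1.7376322746276855
w 0.05983971532056097 0.059691536888598386 0.060007847681635584 F [ 0.3951  0.5475 -0.4209] t 63.975
66.1417 [(array([0.4911, 0.1577]), 88.87454223632812, (187.6352996826172, 50.04612731933594)), (array([0.5884, 0.1566]), 88.78903198242188, (188.93516540527344, 50.69403839111328)), (array([ 0.9011, -0.3119]), -82.27597665786743, (132.69064331054688, 95.44419860839844))]
```

View pics/top3.png

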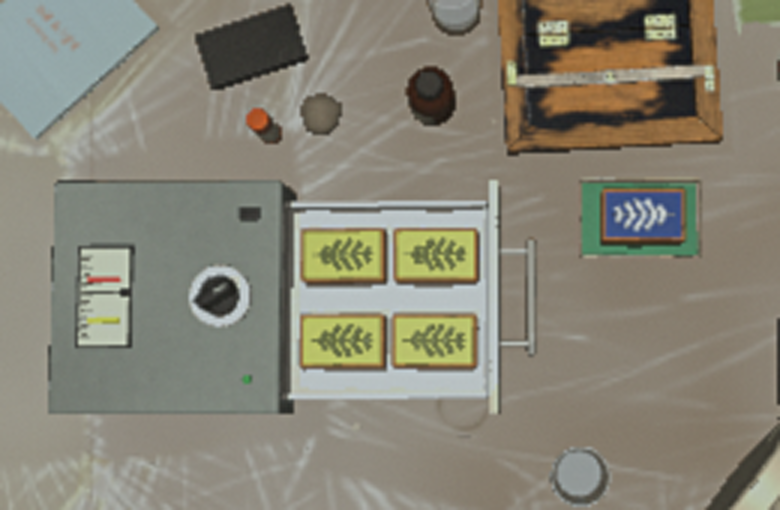

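All four coated blocks lie flat in the drawer and the blue one is in the tray. The body would meet the knob if I pinched the handle near shut, so I'll push the bar with closed fingers instead, then look with the wrist camera.

Run:
```python
from h import *
u=np.array([.0175,.9998,0])
a=np.array([.5366,-.06,.06]); arm.grip(0)
r=rot(a+[0,0,.2],-1); arm.move_to(a+[0,0,.14],r); arm.move_l(a,feed=.2)
arm.move_l(a+u*.24,feed=.07); print(arm.current_force(),arm.current_ee_pos())
for d in np.arange(.243,.276,.002):
    arm.move_l(a+u*d,feed=.03); F=arm.current_force()@u
    if F<-10: break
print(F,arm.current_ee_pos(),arm.current_t())
arm.move_l(arm.current_ee_pos()-u*.03,feed=.1); arm.move_l(arm.current_ee_pos()+[0,0,.25],feed=.25)
im,c=shot("top"); cv2.imwrite("pics/top4.png",cv2.resize(im[120:290,160:420],None,fx=3,fy=3,interpolation=cv2.INTER_CUBIC)[:,:,::-1])
# look at the scale with the wrist camera: vertical tool, camera beside it
k=np.array([.5393,.36,.36])
for t in (-1,179,89,-91):
    print(t,arm.solve_ik(k,R(t)))
```

```text
[-1.3196 -0.8863 -1.3299] [0.5409 0.1799 0.06  ]
-11.44143732942621 [0.5411 0.2019 0.06  ] 76.3417
-1 [28.4505 25.0412 60.0597 -0.     94.8991 29.4505]
179 [  28.4505   25.0412   60.0597   -0.       94.8991 -150.5495]
89 [ 28.4505  25.0412  60.0597  -0.      94.8991 -60.5495]
-91 [ 28.4505  25.0412  60.0597  -0.      94.8991 119.4505]
```

View pics/top4.png

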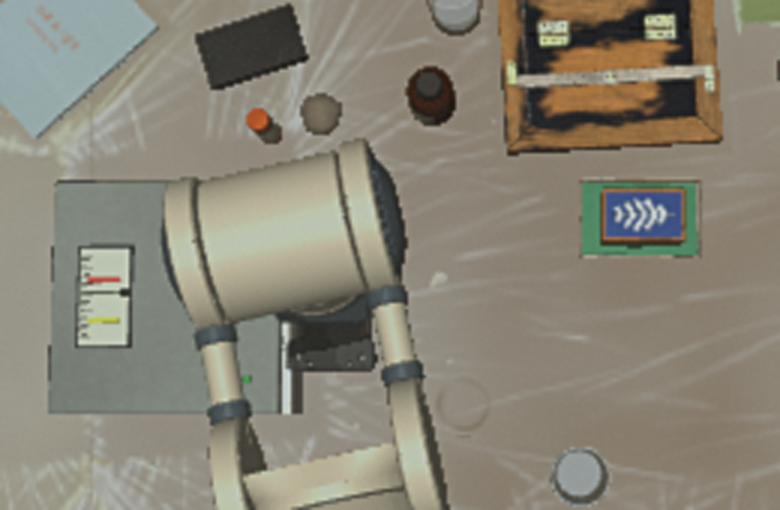

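```bash
cat >> h.py <<'E'
def scale():
    """unit-y positions (world x) of red band and pointer on the roof from the wrist camera"""
    im,c=shot("wrist"); out={}
    for n,lo,hi in (("red",(0,120,90),(8,255,255)),("red2",(172,120,90),(180,255,255)),("yellow",(22,150,120),(35,255,255))):
        for k in blobs(mask(im,lo,hi),80):
            q=rect(c,k,.105)
            if .42<q[0][1]<.52: out[n]=q
    return im,c,out
E
python3 - <<'E'
from h import *
arm.move_to([.5393,.36,.22],R(-1)); im,c,o=scale(); print(o)
print(proj(c,[[.55,.462,.105],[.5393,.3276,.149]]))
cv2.imwrite("pics/w5.png",im[:,:,::-1])
E
```

```text
{'red': (array([0.563 , 0.4634]), -89.8566521704197, (34.151668548583984, 3.8563084602355957)), 'yellow': (array([0.5192, 0.4638]), 89.02410888671875, (34.828857421875, 2.42586350440979))}
[[332.7183  73.1205]
 [322.1186 255.6981]]
```

View pics/w5.png

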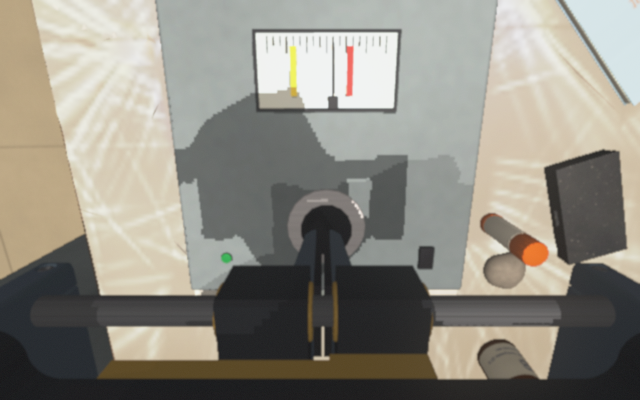

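```bash
cat >> h.py <<'E'
def pointer_off():
    """pointer minus red middle along world x (=-unit y), m; red band's rows only"""
    im,c,o=scale(); hs=cv2.cvtColor(im,cv2.COLOR_RGB2HSV)
    g=im.max(2).astype(float); x0=o.get("red",o.get("red2"))[0]; d=[]
    for y in np.linspace(.455,.475,9):
        xs=np.arange(.505,.59,.0002); uv=proj(c,np.c_[xs,0*xs+y,0*xs+.105]).astype(np.float32)
        v=cv2.remap(g.astype(np.float32),uv[:,0],uv[:,1],cv2.INTER_LINEAR).ravel()
        i=v<v.min()+40; d.append(xs[i].mean())
    return np.median(d)-x0[0],np.ptp(d),o
E
python3 - <<'E'
from h import *
print(pointer_off()[:2])
arm.move_to([.5393,.255,.25],R(-1)); im,c=shot("wrist"); print(proj(c,[[.5393,.3276,.149]]))
u,v=proj(c,[[.5393,.3276,.149]])[0].astype(int)
cv2.imwrite("pics/w6.png",cv2.resize(im[max(v-70,0):v+70,u-90:u+90],None,fx=4,fy=4,interpolation=cv2.INTER_CUBIC)[:,:,::-1]); print(u,v)
E
```

```text
(np.float64(-0.012799499511723655), np.float64(9.999999999998899e-05))
[[319.0503 112.3852]]
319 112
```

View pics/w6.png

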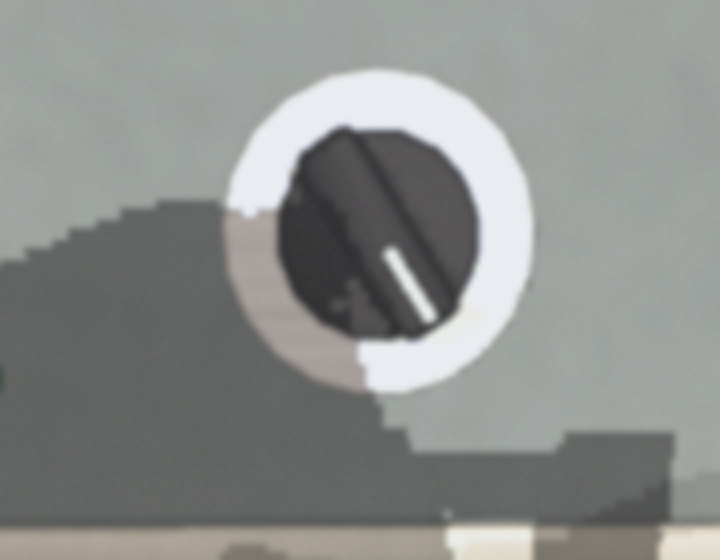

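Run:
```python
from h import *
c=arm.get_calibration("wrist"); f=lambda x,y:(229+(x+.5)/4-.5,42+(y+.5)/4-.5)
L=ray(c,[f(390,252),f(432,318)],.149); B=ray(c,[f(325,155),f(430,325)],.149)
dirs=[np.degrees(np.arctan2(*(q[1]-q[0])[1::-1])) for q in (L,B)]
print(B,np.linalg.norm(B[1]-B[0]),dirs); print("disc",ray(c,[f(380,230)],.107), "ctr",B.mean(0))
t=dirs[1]+90
for k in (t,t+180,t-180): print(k,arm.solve_ik([.54,.329,.125],R(k)))
```

```text
[[0.5326 0.3516 0.149 ]
 [0.5519 0.3204 0.149 ]] 0.03666971541178054 [np.float64(-57.4082432307026), np.float64(-58.23222171095038)]
disc [[0.5428 0.3386 0.107 ]] ctr [0.5423 0.336  0.149 ]
31.767778289049623 [25.9438 34.0896 81.6588 -0.     64.2516 -5.8239]
211.76777828904963 [ 25.9438  34.0896  81.6588  -0.      64.2516 174.1761]
-148.23222171095037 [ 25.9438  34.0896  81.6588  -0.      64.2516 174.1761]
```

Run:
```python
from h import *
k=np.array([.5427,.337,0]); r=R(32)
arm.grip(.04); arm.move_to(k+[0,0,.20],r); arm.move_l(k+[0,0,.124],feed=.08)
arm.grip(0); print(arm.current_width(),arm.current_force())
q=np.array(arm.current_joint_positions()); n=12
for i in range(n):
    q[5]+=104.8/n; arm.move_joints(q)
print(arm.current_width(),arm.current_force(),arm.current_torque())
arm.grip(.04); arm.move_l(k+[0,0,.22],feed=.15)
arm.move_to([.5393,.36,.22],R(-1)); print(pointer_off(),arm.current_t())
cv2.imwrite("pics/w7.png",arm.snapshot("wrist")[:220,120:560,::-1])
```

```text
0.013788476746218043 [-3.1277 -0.7855  4.9429]
0.01374259224427702 [-4.8627 -0.4843  5.9012] [-0.2195  0.923  -0.0219]Traceback (most recent call last):
  File "<stdin>", line 10, in <module>
  File "h.py", line 54, in pointer_off
    g=im.max(2).astype(float); x0=o.get("red",o.get("red2"))[0]; d=[]
                                  ~~~~~~~~~~~~~~~~~~~~~~~~~~^^^
TypeError: 'NoneType' object is not subscriptable
```

Run:
```python
from h import *
im,c=shot("wrist"); g=im.max(2).astype(np.float32)
m=mask(im,(0,120,90),(8,255,255))|mask(im,(172,120,90),(180,255,255))
pts=ray(c,cv2.findNonZero(m).reshape(-1,2),.105); pts=pts[(abs(pts[:,1]-.463)<.03)&(abs(pts[:,0]-.56)<.03)]
print("red x span",pts[:,0].min(),pts[:,0].max(),len(pts))
xs=np.arange(.505,.59,.0002)
for y in (.456,.463,.470):
    uv=proj(c,np.c_[xs,0*xs+y,0*xs+.105]).astype(np.float32); v=cv2.remap(g,uv[:,0],uv[:,1],cv2.INTER_LINEAR).ravel(); i=v<v.min()+40; print("pointer",xs[i].mean())
cv2.imwrite("pics/w7.png",cv2.resize(im[10:130,230:420,::-1],None,fx=4,fy=4,interpolation=cv2.INTER_CUBIC)); print(arm.current_t())
```

```text
red x span 0.5613763191336554 0.565118897308476 82
pointer 0.5622999999999937
pointer 0.5623999999999937
pointer 0.5625999999999937
88.3333
```

View pics/w7.png

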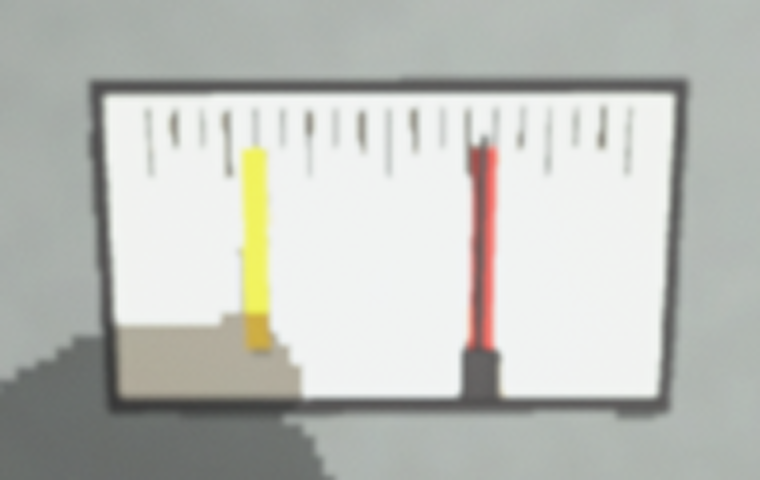

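The pointer lies on the red band at crop u≈483, within about 0.7 mm of its middle (473–496). I'll move clear and do one last check of the drawer before handing in.

Run:
```python
from h import *
arm.move_l([.5393,.36,.32],feed=.2); arm.move_to([.45,-.25,.35],R(89)); im,c=shot("top"); print(arm.current_t(),len(coated(im,c)))
cv2.imwrite("pics/top8.png",cv2.resize(im[120:290,160:420],None,fx=3,fy=3,interpolation=cv2.INTER_CUBIC)[:,:,::-1])
```

```text
91.4167 1
```

View pics/top8.png

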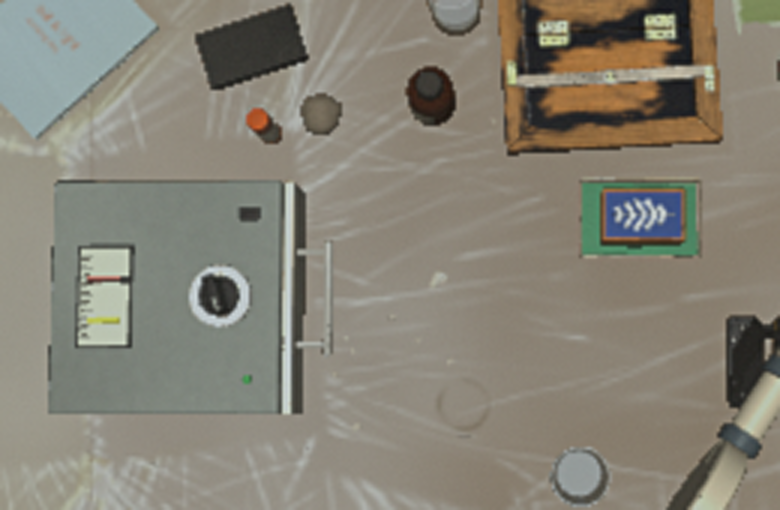

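```bash
python3 -c "
from rig import arm
print(arm.sign_off())"
```

```text
the job is handed in; nothing more can be done
None
```

The job is handed in at about 91 s of robot time: the blue block is in the tray, all four coated blocks are flat in the drawer, the drawer is shut, the pointer is within about 0.7 mm of the middle of the red mark, and the bottle was not disturbed; no verdict came back on hand-in.

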